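Let off the parking brake lever on the bench

TASK

The parking brake lever bolted to the wooden board has been left pulled up on its ratchet. With a fingertip, press the red release trigger on top of its grip right in so that the pawl lifts clear of the teeth, keep it pressed while you push the lever down past the teeth all the way to its stop, then let go and move clear so that the trigger springs back out. Only press and push: do not pull the lever up, do not take hold of the grip or hook it from below, and leave everything else on the bench standing where it is.

Things in the scene. Friction and masses are not known exactly. Their poses are not given: they have to be found in the camera images.
- pivot (a point): Centre of the lever's pivot bolt on the fixed bracket, 93 mm above the bench, midway across the lever's width. The lever swings up and down in the vertical plane through this point and the trigger pad.
- brake: Fixed wooden board, 370 x 150 x 18 mm, with the brake's grey bracket. Origin on the bench, 215 mm horizontally from the pivot, under the grip. z up; -x points from the pivot along the lowered lever to the grip end; y is the pivot's axis. The board spans x -80 to +290 mm, y -75 to +75. Toothed steel quadrant and brass pawl: -y side of the lever, within 75 mm of the pivot, top 155 mm over the bench.
- lever (a joint): Angle of the lever about the pivot, rad: 0 = fully down, level, on its stop; positive = raised; starts at 0.37 to 0.66. 295 mm long: a 10 x 22 mm steel bar, then from 165 mm on a black grip of 29 mm diameter. It stays where it is left and takes 6 to 10 N at the trigger pad to push down. Teeth at 0.15, 0.25, 0.35, 0.45, 0.55 rad stop it going down while the trigger is out.
- trigger (a joint): Angle of the red trigger to the lever, rad: 0 = out, 0.15 = right in, along the top of the grip; a start may read up to 0.06. From 0.12 the pawl is clear. At the pad it takes 3 N to start, 5 N to press right in; further push then moves the lever. Let go, it springs out and the pawl catches the next tooth. Hinged on the lever 150 mm from the pivot and 4 mm below its centre line.
- trigger_pad (a point): Place to press: middle of the black ribs on the upper face of the red trigger blade (24 mm wide, 4 thick, 140 long, over the grip), 45 mm from its outer end. Trigger right in: 245 mm from the pivot along the lever, 21 mm above its centre line, blade parallel to the lever. Trigger out: tilted up 0.15 rad more, pad 14 mm higher. From 20 mm inside to 30 mm outside of it will do.
- grip_under: The lower half of the rubber grip, which one would touch by holding the grip from its sides or hooking it from below. Origin at the lever's pivot; moves with the lever. Not to be touched.
- socket: Short steel socket, 25 mm diameter, 38 mm high, standing on the board on the lever's +y side. Origin at its underside. Leave alone.
- deep_socket: Deep steel socket, 22 mm diameter, 63 mm high, standing on the board on the lever's -y side. Origin at its underside. Leave alone.
- ratchet: Socket ratchet wrench, 220 mm long, 32 mm high, black and red handle, lying beside the board. Origin on the bench near its middle. Leave alone.
- long_screwdriver: Screwdriver, 260 mm long, black and red 33 mm handle, lying on the bench. Origin on the bench at its middle. Leave alone.
- short_screwdriver: Screwdriver, 165 mm long, black and red 33 mm handle, lying on the bench. Origin on the bench at its middle. Leave alone.
- mug: White mug, 82 mm diameter, 95 mm high, standing on the left. Origin at its underside. Leave alone.
- spray_can: Blue spray can with red cap, 65 mm diameter, 200 mm high, standing on the left. Origin at its underside. Leave alone.

How it is judged (in metres and radians):
On the way, in this order (a step that is already met when the one before it is completed fails the run):
1. the trigger is pressed in, so that the pawl is clear, while the lever is still up (value of joint trigger above 0.115 rad and value of joint lever above 0.25 rad), for 0.1 s.
2. the lever has been pushed down past the last tooth to its stop with the trigger still pressed (value of joint lever below 0.05 rad and value of joint trigger above 0.09 rad).
At the end, for the whole second after the job is handed in: The lever is down within 0.05 rad of its stop (12 mm at the grip), the trigger has sprung back to within 0.03 rad of fully out, and the seven loose things are within 25 mm of where they stood (value of joint lever below 0.05 rad and value of joint trigger below 0.03 rad and velocity of joint lever below 0.05 rad/s and distance of each of socket, deep_socket, ratchet, long_screwdriver, short_screwdriver, mug, spray_can from where it was at the start of the episode below 0.025 m); the robot touches nothing.
It fails at once if the lever is pulled up instead of pushed down (value of joint lever above 0.72 rad or (value of joint lever above 0.12 rad and velocity of joint lever above 0.2 rad/s)).
It fails at once if the fingers take hold of the grip or hook it from below (more than 3 N on its lower half) (contact force between the fingers and grip_under above 3 N).
It fails at once if the brake is worked with the arm or the gripper's body instead of the fingers (contact force between the arm and brake above 5 N).
It fails at once if a loose thing is shifted or lifted by more than 25 mm (distance of any of socket, deep_socket, ratchet, long_screwdriver, short_screwdriver, mug, spray_can from where it was at the start of the episode above 0.025 m).
It fails at once if a socket, the mug or the spray can is knocked over (angle between any of socket, deep_socket, mug, spray_can's own z axis and vertical above 0.6 rad).
It also fails if it takes over 38 s, if anything falls off the work surface, if the arm or the gripper's body presses on something with over 40 N, if the wrist force passes 120 N, or if a joint passes its speed limit or range.

ROBOT

A 7-joint arm with a two-finger parallel gripper is mounted at the origin on the work surface. World frame = base frame: x ahead of the robot, y to its left, z up, the work surface at z = 0. Lengths are in mm, angles in rad, forces in N, time in s.
With the tool pointing down it reaches from about 400 to 875 mm from the base axis. Payload 4.4 kg.
Tool frame: the origin (TCP) lies midway between the tips of the shut fingers; the grasp point (between the pads) lies 19 mm behind it; z points along the fingers, y is the line along which they close (so a half turn about z gives the same grasp; the last joint's range is limited). The gripper opens to 85 mm and grips with 20 to 120 N. Pads are 22 mm wide; open, the fingers measure 114 mm over their backs; the gripper's body (76 mm by 85 mm) begins 54 mm behind the grasp point. The pads swing forward as they close: fully open they stand 13 mm farther back than shut.
Start: joints at [-1.236, 0.628, 0.038, 1.517, -0.027, 0.996, -0.02], TCP at [253.579, 598.511, 231.313] pointing down, gripper open.
Joint ranges: [-3.06, 3.06], [-0.37, 2.12], [-1.25, 1.32], [0.18, 2.47], [-1.1, 4.24], [0.23, 1.98], [-2.94, 2.94]. Speed limits (rad/s): [2.57, 2.57, 3.14, 3.14, 3.14, 3.14, 3.14].

INTERFACE

Orientations are given as [roll, pitch, yaw] about the fixed x, y, z axes, in that order (R = Rz(yaw) Ry(pitch) Rx(roll)).
In Python, from cell import ctrl gives the robot as it stands. The module is installed in compiled form; this text tells all that it offers.
- The arm moves only by the tool step_arm, never from a script. Its argument "commands" is one flat list of numbers, 7 for each row, row after row: the shift along the tool's x, y, z in cm, then the turn, a rotation vector about the tool's x, y, z in rad, then the opening, from 0 (shut) to 1 (fully open). A call has 1 to 10 rows; each row is the pose to reach, as a shift and turn from the pose commanded when the call began, along the tool's axes at that moment; what a row does not reach only later rows make up. A row lasts 1/10 s, in which the tool goes at most 50 mm and 8.59 degrees, less where a joint would pass 70% of its speed; a pose out of reach is approached as far as the arm can. A call with a gripper value outside its range is refused whole. The fingers move at their own pace and stop on an object; the grip force is fixed at half the most. Time passes only in rows, so rows that repeat a pose let the fingers close. It gives the time, the measured TCP pose, the force, the opening and the grip force at its end, in the units of the state.
- ctrl.read_state(): the state, without advancing time (a new reading comes with each control period).
- ctrl.get_image(name): name is "scene" or "top"; returns a dict with "image" (384x512x3 uint8, red, green, blue), "range_z" (384x512 float32, mm along the optical axis (not along the pixel's ray), 0 where there is no reading), "vfov" (degrees; the focal length in pixels is half the picture's height over the tangent of half this angle, whatever the lens; pixels are square), "cx", "cy" (the principal point, pixels), "world_to_cam" (4x4, takes a point from world to camera coordinates). Camera axes: x right, y down, z forward; pixel columns grow to the right and rows downward; lengths in mm; the calibration is good to about 2 mm. A picture is of the moment at which its call begins.
- ctrl.finish_job(): hands the job in; it is judged then, once.
The state is a dict: "clock": time; "qpos": joint angles; "qd": joint speeds; "tau": joint torques, N m; "eef_pos": TCP position; "tool_rot": TCP orientation; "force": force on the tool from outside, world axes, zero at the start; "torque": the same for the moment, N m; "width": finger opening in mm; "gripper_force": force on a finger pad.
Only numpy, scipy, OpenCV 4.12 (cv2) and the standard library are available. Lean on these libraries where they do the work, as an engineer would, in place of code of your own. Each camera call takes 0.05 s, during which the arm holds its last target. There are 200 camera calls.

## Working session

There is one attempt and no reset: what is moved stays moved. The work goes in short steps, Python scripts to look and compute and a tool call to move; the robot and the scene stay as the last step left them, time stands still between calls to the robot, and variables do not carry over. Pictures are saved under pics/ and viewed, at most 10 in all, crops included, and the job is handed in when it is done.

Besides the shell and the picture viewer there is one more tool, called after ">>>" in YAML: its name, and indented under it one key for each argument. step_arm: Moves the arm, as the interface text tells. Its arguments: {"type":"object","properties":{"commands":{"type":"array"}},"required":["commands"]}

```bash
mkdir -p pics; cat > h.py <<'E'
import numpy as np, cv2
from cell import ctrl
def grab(n):
    d=ctrl.get_image(n); d['f']=d['image'].shape[0]/2/np.tan(np.radians(d['vfov'])/2); return d
def cloud(d):
    z=d['range_z'];v,u=np.mgrid[:z.shape[0],:z.shape[1]]
    P=np.stack([(u-d['cx'])*z/d['f'],(v-d['cy'])*z/d['f'],z],-1)
    T=np.linalg.inv(d['world_to_cam']); W=P@T[:3,:3].T+T[:3,3]; W[z==0]=np.nan; return W
def save(d,n): cv2.imwrite('pics/'+n,d['image'][:,:,::-1])
E
python3 - <<'E'
from h import *
for n in('scene','top'):
    d=grab(n);save(d,n+'0.png');np.savez(n+'0.npz',W=cloud(d),im=d['image'])
    print(n,np.linalg.inv(d['world_to_cam'])[:3].round(2).tolist(),d['f'])
s=ctrl.read_state();print(s)
E
```

```text
scene [[0.14, 0.57, -0.81, 1709.68], [0.99, -0.06, 0.13, -155.95], [0.02, -0.82, -0.57, 926.85]] 499.0654682776244
top [[0.03, -0.98, 0.19, 364.81], [-1.0, -0.03, -0.01, 15.76], [0.02, -0.19, -0.98, 1165.15]] 402.0804898687228
{'clock': 0.1, 'qpos': array([-1.23579447,  0.62926823,  0.03845079,  1.51829781, -0.02698825,
        0.99627001, -0.02001229]), 'qd': array([ 1.13150560e-03, -2.02707732e-03,  2.11743049e-03, -2.93428834e-03,
       -9.39664859e-05, -1.11521497e-04, -7.88582786e-04]), 'tau': array([ 3.43223852e-03, -5.64547098e+01,  1.23076759e+00, -1.93979770e+01,
        1.13229550e-02,  5.39723711e-03, -1.11228769e-05]), 'eef_pos': array([253.3592478 , 597.97249791, 230.46215535]), 'tool_rot': array([-3.13986773e+00,  3.20901066e-05,  2.74077937e+00]), 'force': array([ 0.95865691, -0.14047866, -0.75523922]), 'torque': array([ 0.00292579,  0.0209545 , -0.00809678]), 'gripper_force': 0.0, 'width': 85.72375381484687}
```

View pics/scene0.png

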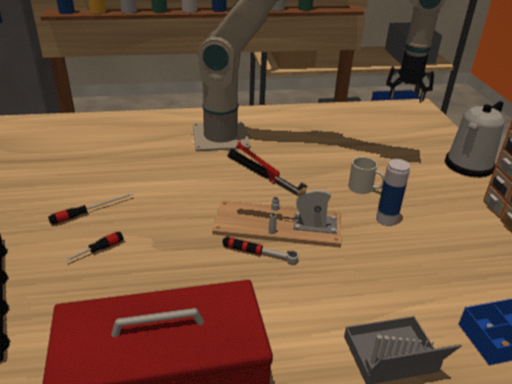

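View pics/top0.png

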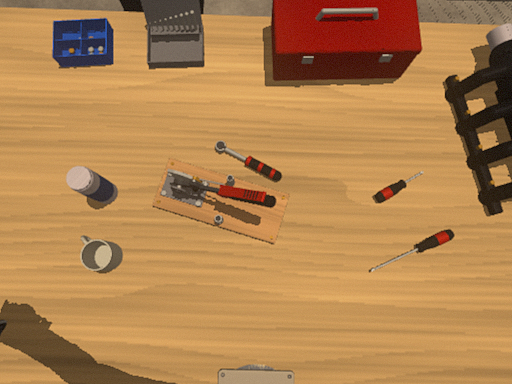

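The top view shows the brake board at about (220,200), with the lever's red trigger from (220,188) to (272,198) and the pivot end on the left near (185,185). The arm is off to the left.

```bash
python3 - <<'E'
from h import *
t=np.load('top0.npz');W,im=t['W'],t['im'].astype(int)
r=(im[...,0]>110)&(im[...,1]<60)&(im[...,2]<60)
m=r.copy();m[:]=0;m[170:215,205:290]=r[170:215,205:290]
n,l,s,c=cv2.connectedComponentsWithStats(m.astype(np.uint8))
print(s,c)
k=1+s[1:,4].argmax();P=W[l==k];P=P[np.isfinite(P[:,0])]
P=P[P[:,2]>120]
c0=P.mean(0);U=np.linalg.svd(P-c0)[2][0];U*=-np.sign(U[1]);q=(P-c0)@U
print('c',c0,'dir',U,'ext',np.percentile(q,[0,2,50,98,100]),'slope',np.arcsin(U[2]),'yaw',np.arctan2(U[1],U[0]))
for a in range(-80,81,20):
    s_=P[abs(q-a)<8]
    if len(s_):print(a,len(s_),s_.mean(0).round(1),s_.std(0).round(1))
# board: points z 12..24, tan
B=W[(abs(W[...,2]-18)<5)&(np.mgrid[:384,:512][0]>140)&(np.mgrid[:384,:512][0]<260)&(np.mgrid[:384,:512][1]>140)&(np.mgrid[:384,:512][1]<300)]
rect=cv2.minAreaRect(B[:,:2].astype(np.float32));print(rect,cv2.boxPoints(rect))
cv2.imwrite('pics/crop.png',cv2.resize(t['im'][145:255,145:300,::-1],None,fx=5,fy=5,interpolation=cv2.INTER_CUBIC))
E
```

```text
[[     0      0    512    384 196179]
 [   258    170      3      1      3]
 [   270    170      6      8     32]
 [   218    185     36     15    296]
 [   253    191     13     11     98]] [[255.5275896  191.50055816]
 [259.         170.        ]
 [272.0625     172.84375   ]
 [234.07432432 191.85810811]
 [259.46938776 196.05102041]]
c [550.4447538   67.74261513 211.04978093] dir [-0.23279162 -0.76474344  0.60081239] ext [-68.82536247 -52.3486268   -0.87674902  56.83217469  59.20413785] slope 0.6445169836136743 yaw -1.8662893630972313
-60 5 [563.3 108.4 169.5] [5.1 1.8 1.6]
-40 46 [559.7  99.2 187.3] [7.1 4.  3.2]
-20 47 [555.2  83.5 199.4] [6.8 4.2 2.7]
0 45 [550.1  68.1 211. ] [6.7 4.1 2.8]
20 48 [546.2  52.1 223.1] [6.2 4.2 2.8]
40 33 [540.3  35.9 235.4] [5.9 4.6 3. ]
60 15 [537.4  24.6 244.6] [6.  2.1 1.5]
((607.1151733398438, 102.63829803466797), (370.1329650878906, 240.6840362548828), 74.32061004638672) [[ 441.23624   -43.018753]
 [ 672.9642   -108.064606]
 [ 772.99414   248.29535 ]
 [ 541.2662    313.3412  ]]
```

View pics/crop.png

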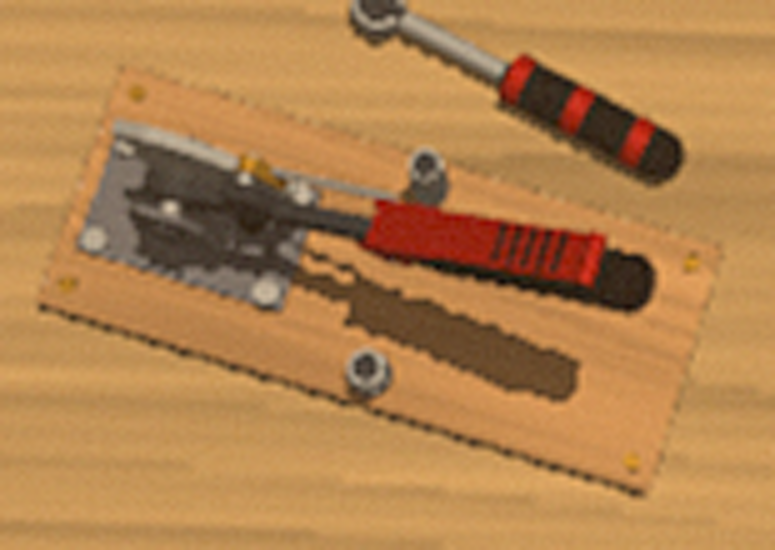

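The crop shows the trigger seen from above: black ribs centred on about crop (528,248), which is full-image (250.6,194.6). The blade's outer end is at about (265,198).

```bash
cat >> h.py <<'E'
from scipy.spatial.transform import Rotation as Ro
def rel(target,yaw):
    s=ctrl.read_state();R=Ro.from_euler('xyz',s['tool_rot']);G=Ro.from_euler('xyz',[np.pi,0,yaw])
    print('now',s['eef_pos'].round(1),s['tool_rot'].round(3),'shift cm',(R.inv().apply(np.array(target)-s['eef_pos'])/10).round(2),'turn',(R.inv()*G).as_rotvec().round(3))
E
python3 - <<'E'
from h import *
t=np.load('top0.npz');W=t['W']
P=W[190:200,246:256].reshape(-1,3);P=P[P[:,2]>190];p=np.median(P,0);print('pad',p,len(P))
u=np.array([np.cos(-1.866),np.sin(-1.866)])
for th in(.4,.45,.5,.55,.6):
    print(th,'z out',93+240.2*np.sin(th)+34.9*np.cos(th),'pivot xy',p[:2]-u*(240.2*np.cos(th)-34.9*np.sin(th)))
# board fit, z>14 so bench left out
vv,uu=np.mgrid[:384,:512];im=t['im'].astype(int)
B=W[(W[...,2]>13)&(W[...,2]<23)&(vv>150)&(vv<250)&(uu>148)&(uu<295)]
r=cv2.minAreaRect(B[:,:2].astype(np.float32));print(r)
rel([p[0],p[1],340],1.276)
E
```

```text
pad [539.13699492  28.09908715 241.72540525] 97
0.4 z out 218.6833145132385 pivot xy [599.54905128 226.76498231]
0.45 z out 228.9043251656259 pivot xy [597.64603164 220.50687551]
0.5 z out 238.78564578270357 pivot xy [595.59676988 213.76784945]
0.55 z out 248.30257820902108 pivot xy [593.40638809 206.56474818]
0.6 z out 257.43133506983526 pivot xy [591.08036107 198.9155757 ]
((600.371826171875, 104.53070068359375), (370.1204528808594, 226.6744384765625), 74.33212280273438)
now [253.4 598.  230.5] [-3.14   0.     2.741] shift cm [-48.55 -41.34 -10.88] turn [-1.000e-03  1.000e-03  1.465e+00]
```

>>> step_arm:
  commands: [0,0,-5,0,0,0,0,-2,-2,-9.5,0,0,0.1,0,-5.5,-4.5,-11,0,0,0.2,0,-9,-7.5,-11,0,0,0.3,0,-12.5,-10.5,-11,0,0,0.4,0,-16,-13.5,-11,0,0,0.5,0,-19.5,-16.5,-11,0,0,0.6,0,-23,-19.5,-11,0,0,0.7,0,-26.5,-22.5,-11,0,0,0.8,0,-30,-25.5,-11,0,0,0.9,0]

```text
clock: 1.1
eef_pos: [430.6, 244.8, 341.2]
tool_rot: [-3.141, -0.0, 1.837]
force: [0.4, 0.7, 0.3]
width: 0.2
gripper_force: 0.0
```

```bash
python3 - <<'E'
from h import *
rel([538.7,25.5,300],1.297)
E
```

```text
now [430.6 244.8 341.2] [-3.141 -0.     1.837] shift cm [-24.     4.67   4.12] turn [-0.   -0.    0.54]
```

>>> step_arm:
  commands: [-4,0.8,0,0,0,0.1,0,-8,1.6,0,0,0,0.2,0,-12,2.4,0,0,0,0.3,0,-16,3.2,0,0,0,0.4,0,-20,4,1,0,0,0.5,0,-24,4.7,3,0,0,0.54,0,-24,4.7,4,0,0,0.54,0,-24,4.7,4,0,0,0.54,0]

```text
clock: 1.9
eef_pos: [538.3, 27.2, 299.4]
tool_rot: [-3.137, 0.002, 1.299]
force: [-0.1, 0.2, -0.7]
width: -0.4
gripper_force: 0.0
```

```bash
python3 - <<'E'
from h import *
rel([538.7,25.5,260],1.297)
for n,c in(('top',(130,280,130,330)),('scene',(130,280,180,380))):
    d=grab(n);a=d['image'][c[0]:c[1],c[2]:c[3],::-1]
    cv2.imwrite('pics/%s1.png'%n,cv2.resize(a,None,fx=3.9,fy=3.9,interpolation=cv2.INTER_CUBIC))
    p=d['world_to_cam']@[*ctrl.read_state()['eef_pos'],1];print(n,'tcp px',d['f']*p[:2]/p[2]+[d['cx'],d['cy']])
E
```

```text
now [538.3  27.2 299.4] [-3.137e+00  2.000e-03  1.299e+00] shift cm [-0.15  0.1   3.94] turn [-0.004  0.002  0.002]
top tcp px [249.6849941  189.82150293]
scene tcp px [249.81846686 132.37086058]
```

View pics/scene1.png

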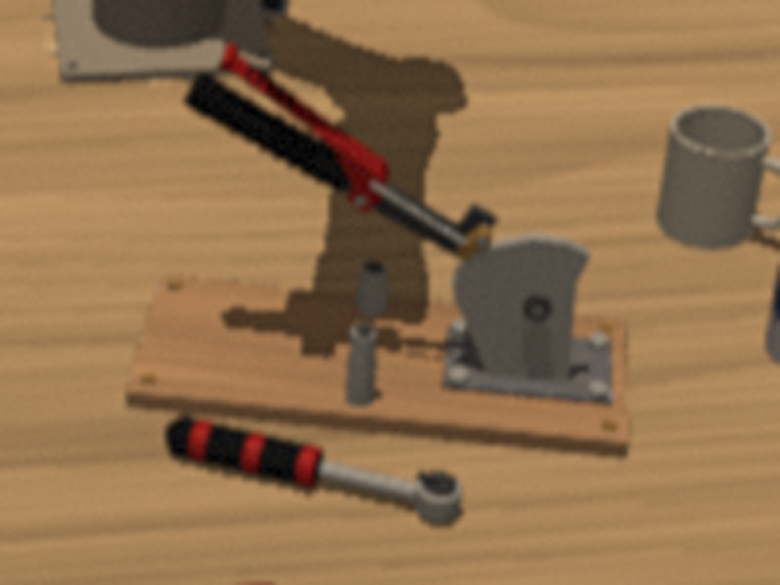

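The crop shows the lever raised with the trigger out, tilted up from the grip. The fingertip is just above it, at TCP pixel (250,132). Next I descend onto the pad.

>>> step_arm:
  commands: [0,0.1,2,0,0,0,0,-0.1,0.1,3.5,0,0,0,0,-0.1,0.1,4.0,0,0,0,0,-0.1,0.1,4.3,0,0,0,0,-0.1,0.1,4.6,0,0,0,0,-0.1,0.1,4.9,0,0,0,0,-0.1,0.1,5.2,0,0,0,0,-0.1,0.1,5.2,0,0,0,0]

```text
clock: 2.8
eef_pos: [540.5, 26.8, 249.3]
tool_rot: [3.141, -0.0, 1.301]
force: [0.9, 0.5, 0.9]
width: 0.0
gripper_force: 0.3
```

>>> step_arm:
  commands: [0,0,0.2,0,0,0,0,0,0,0.4,0,0,0,0,0,0,0.6,0,0,0,0,0,0,0.6,0,0,0,0]

```text
clock: 3.2
eef_pos: [540.8, 26.5, 243.4]
tool_rot: [3.141, -0.0, 1.301]
force: [0.4, 1.1, 3.3]
width: 0.3
gripper_force: 1.8
```

>>> step_arm:
  commands: [0,0,0.2,0,0,0,0,0,0,0.4,0,0,0,0,0,0,0.6,0,0,0,0,0,0,0.8,0,0,0,0,0,0,0.8,0,0,0,0]

```text
clock: 3.7
eef_pos: [540.6, 26.3, 235.4]
tool_rot: [3.141, 0.0, 1.301]
force: [0.1, 1.1, 5.5]
width: -0.4
gripper_force: 2.5
```

```bash
python3 - <<'E'
from h import *
d=grab('scene');cv2.imwrite('pics/scene2.png',cv2.resize(d['image'][80:200,200:350,::-1],None,fx=5,fy=5,interpolation=cv2.INTER_CUBIC))
E
```

```text
(no output)
```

View pics/scene2.png

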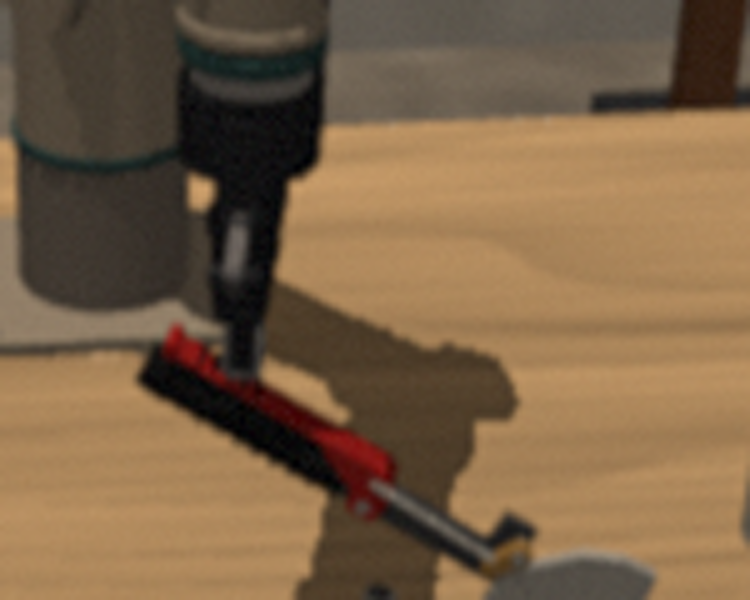

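The picture shows the fingertip on the ribs at crop (240,372), with the trigger nearly flat on the grip. I'll press a little further and hold.

>>> step_arm:
  commands: [-0.1,0,0.2,0,0,0,0,-0.1,0,0.4,0,0,0,0,-0.2,0,0.6,0,0,0,0,-0.2,0,0.8,0,0,0,0,-0.2,0,0.8,0,0,0,0]

```text
clock: 4.25
eef_pos: [540.2, 24.0, 227.8]
tool_rot: [3.14, 0.0, 1.3]
force: [-1.1, -0.9, 7.4]
width: 0.4
gripper_force: 3.0
```

>>> step_arm:
  commands: [-0.35,0,0.6,0,0,0,0,-0.7,0,1.2,0,0,0,0,-1.0,0,1.8,0,0,0,0,-1.35,0,2.5,0,0,0,0,-1.7,0,3.3,0,0,0,0,-2.05,0,4.1,0,0,0,0,-2.35,0,4.9,0,0,0,0,-2.6,0,5.6,0,0,0,0,-2.9,0,6.4,0,0,0,0,-3.1,0,7.2,0,0,0,0]

```text
clock: 5.25
eef_pos: [532.1, -5.6, 155.5]
tool_rot: [3.14, -0.0, 1.3]
force: [0.3, -0.6, 7.8]
width: 0.0
gripper_force: 3.6
```

Force is steady at 7.8 N, so the lever is following. I'll carry on to the stop.

>>> step_arm:
  commands: [-0.2,0,0.8,0,0,0,0,-0.4,0,1.6,0,0,0,0,-0.5,0,2.4,0,0,0,0,-0.6,0,3.2,0,0,0,0,-0.65,0,3.8,0,0,0,0,-0.7,0,4.1,0,0,0,0,-0.7,0,4.3,0,0,0,0,-0.7,0,4.3,0,0,0,0]

```text
clock: 6.05
eef_pos: [530.2, -12.6, 113.5]
tool_rot: [3.14, -0.0, 1.3]
force: [-1.8, -1.5, 16.0]
width: 0.0
gripper_force: 7.6
```

>>> step_arm:
  commands: [0,0,0.1,0,0,0,0,0,0,0.2,0,0,0,0,0,0,0.2,0,0,0,0,0,0,0.2,0,0,0,0]

```text
clock: 6.45
eef_pos: [530.3, -12.7, 112.9]
tool_rot: [3.139, -0.001, 1.3]
force: [-4.4, 0.0, 27.0]
width: -0.0
gripper_force: 13.9
```

```bash
python3 - <<'E'
from h import *
d=grab('scene');cv2.imwrite('pics/scene3.png',cv2.resize(d['image'][130:280,190:390,::-1],None,fx=4,fy=4,interpolation=cv2.INTER_CUBIC))
E
```

```text
(no output)
```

View pics/scene3.png

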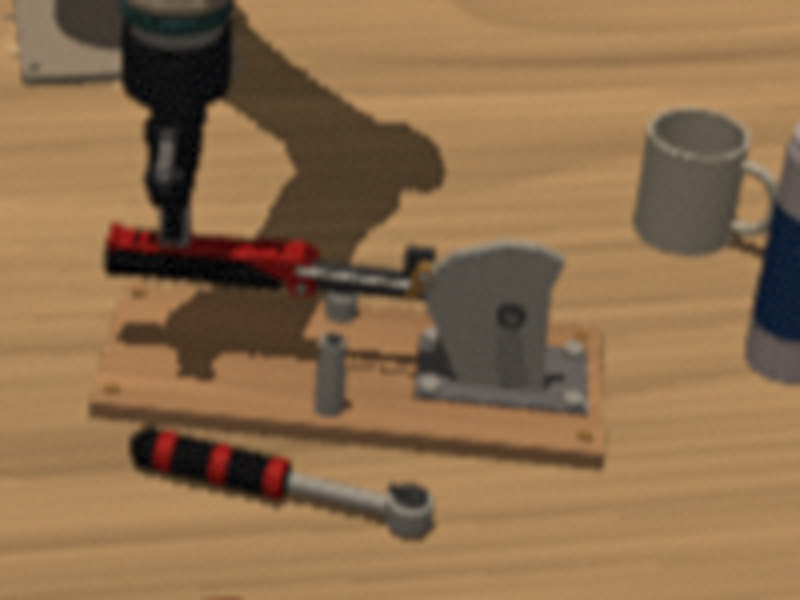

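The lever lies level on its stop, parallel to the board. The trigger is pressed in under the fingertip at crop (175,240), and the sockets and ratchet stand as before. I'll lift straight up and clear.

>>> step_arm:
  commands: [0,0,-0.5,0,0,0,0,0,0,-1.5,0,0,0,0,0,0,-3,0,0,0,0,0,0,-6,0,0,0,0,0,0,-10,0,0,0,0,0,0,-13,0,0,0,0,0,0,-14,0,0,0,0,0,0,-14,0,0,0,0]

```text
clock: 7.3
eef_pos: [529.9, -11.8, 251.1]
tool_rot: [3.14, -0.001, 1.301]
force: [0.3, 0.2, 0.6]
width: -0.1
gripper_force: 0.0
```

```bash
python3 - <<'E'
from h import *
d=grab('scene');cv2.imwrite('pics/scene4.png',cv2.resize(d['image'][130:280,190:390,::-1],None,fx=4,fy=4,interpolation=cv2.INTER_CUBIC))
E
```

```text
(no output)
```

View pics/scene4.png

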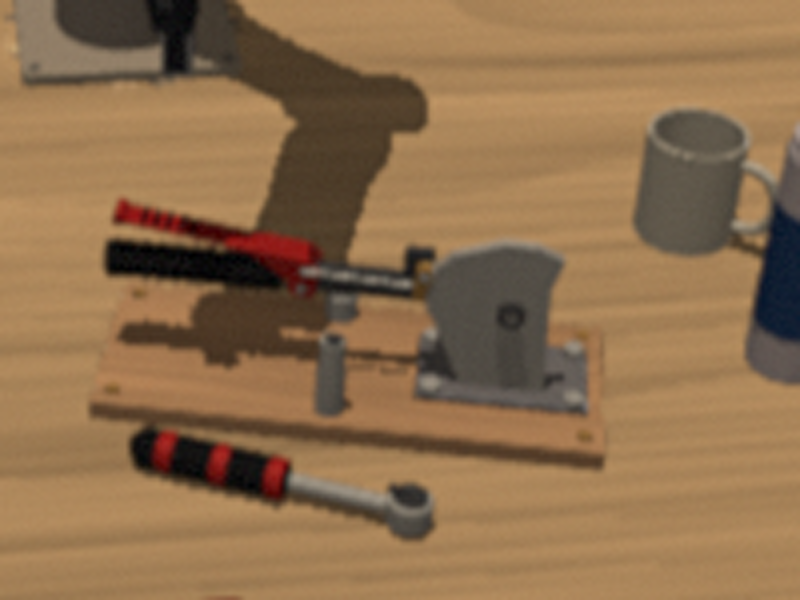

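The lever is still down, the trigger has sprung out (tip at crop (122,210)), and the finger is well clear. I'm handing in the job.

```bash
python3 -c "
from cell import ctrl; print(ctrl.finish_job())"
```

```text
the job is handed in; nothing more can be done
None
```

I pressed the trigger in, pushed the lever down to its stop, let the trigger spring back out, moved the arm clear and handed the job in; the last picture showed all of this, but the hand-in returned no verdict.

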